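Offer the loose hinge leaf up to the jamb leaf and hold it for pinning

TASK

The three-knuckle half of an enclosure door hinge is screwed to the black jamb block, its pin already started in one end knuckle: take the leaf with two knuckles from the slotted black rack (leave the spare with three knuckles standing there) and lower it upright so that its knuckles drop between the fixed ones until you feel them seat. Finish still holding the leaf in the gripper and pressing it gently home (no ramming), with all the knuckle holes in one straight line so that a colleague can push the pin through.

Things in the scene. Friction and masses are not known exactly. Their poses are not given: they have to be found in the camera images.
- leaf: loose steel hinge leaf with TWO knuckles, 0.12 to 0.20 kg, upright in a rack bay, knuckles down. Origin: middle of its hole axis; y along that axis, z up the plate, x through the thickness. Plate 8 mm thick (x), 90 mm wide (y), 9.5 to 66 mm above the origin. Knuckles: 16 mm outside, 8 mm bore, 13 mm long, centred at y = -16 and +16 mm, rims chamfered. Fits either way round
- leaf_grip (a point): where to pinch the leaf through its 8 mm thickness: middle of its plate, 46 mm straight above the leaf's origin (along its z) and 20 mm below the plate's top edge; axes as for the leaf
- spare_leaf: another steel leaf with the same plate, but with THREE knuckles (14, 16 and 14 mm long, the middle one at the origin), so it does not fit; stands in the other rack bay. Origin and axes as for the leaf
- fixture: fixed: aluminium base 110 x 150 x 12 mm with a black jamb block (30 mm deep, top 70 mm above the bench) and on its front (-x) face the jamb leaf, 12 mm thick, 90 mm wide, three knuckles at its top edge. Origin: on the bench straight below the hinge axis; y along that axis, z up. A 6 mm pin sticks out 64 mm past the barrel's -y end, level with the axis
- jamb_bore (a point): middle of the jamb leaf's hole axis, 85 mm above the bench; axes as the fixture. Its knuckles (16 mm outside, 8 mm bore) leave two 16 mm gaps, centred at y = -16 and +16 mm, open above and in front: 1.5 mm to spare at each end of the leaf's knuckles. Each gap's bottom is a rigid hollow seat; knuckles resting centred in it put the leaf's origin at this point
- rack: fixed black rack, 50 x 206 mm, two bays in line, centred 48.5 mm either side of its origin along y (either leaf may be in either bay). Floor 8 mm, slotted uprights 44 mm above the bench; the slots (11.5 mm wide, 5 mm deep) hold only the side edges of the plates, so a leaf is drawn straight up. Origin: centre of the underside
Not all that is in view belongs to the job. Leave any blue or orange look-alike of the leaf alone.

How it is judged:
By the outcome, as a careful person would: the job done as asked, in the order asked, and still so for the second after the job is handed in, while the arm keeps its last pose, push and grip.
It also fails if it takes over 48 s, if anything falls off the work surface, if the arm or the gripper's body presses on something with over 40 N, if the wrist force passes 120 N, or if a joint passes its speed limit or range.

ROBOT

A 7-joint arm with a two-finger parallel gripper is mounted at the origin on a cart in front of the work surface, level with it; the furniture and walls round the work are solid. World frame = base frame: x ahead of the robot, y to its left, z up, the work surface at z = 0. Lengths are in mm, angles in rad, forces in N, time in s.
With the tool pointing down it reaches from about 400 to 875 mm from the base axis. Payload 4.4 kg.
Tool frame: the origin (TCP) lies where the fingers leave the gripper's body, on its centre line; the fingertips stand 73 mm ahead of it and the grasp point (between the pads) lies 54 mm ahead of it; z points along the fingers, y is the line along which they close (so a half turn about z gives the same grasp; the last joint's range is limited). The gripper opens to 85 mm and grips with 20 to 120 N. Pads are 22 mm wide; open, the fingers measure 114 mm over their backs; the gripper's body (76 mm by 85 mm) begins 54 mm behind the grasp point. The pads swing forward as they close: fully open they stand 13 mm farther back than shut.
Start: joints at [1.191, 0.628, 0.038, 1.517, -0.027, 0.996, -0.02], TCP at [200.664, -618.264, 303.913] pointing down, gripper open.
Joint ranges: [-3.06, 3.06], [-0.37, 2.12], [-1.25, 1.32], [0.18, 2.47], [-1.1, 4.24], [0.23, 1.98], [-2.94, 2.94]. Speed limits (rad/s): [2.57, 2.57, 3.14, 3.14, 3.14, 3.14, 3.14].

INTERFACE

Orientations are given as [roll, pitch, yaw] about the fixed x, y, z axes, in that order (R = Rz(yaw) Ry(pitch) Rx(roll)).
In Python, from cell import ctrl gives the robot as it stands.
- The arm moves only by the tool send_rows, never from a script. Its argument "rows" is a list that holds one entry, the list of rows, each a list of 6 numbers: the shift along the tool's x, y, z in cm, then the turn, a rotation vector about the tool's x, y, z in rad. In form: [[[tx, ty, tz, wx, wy, wz], ...]]. A call has 1 to 10 rows; each row is the pose to reach, as a shift and turn from the pose commanded when the call began, along the tool's axes at that moment; what a row does not reach only later rows make up. A row lasts 1/10 s, in which the tool goes at most 50 mm and 8.59 degrees, less where a joint would pass 70% of its speed; a pose out of reach is approached as far as the arm can. A call with a gripper value outside its range is refused whole. "grip" is the closure in counts, from 0 (fully open) to 255 (shut), set as the call begins (left out, the last holds). The fingers move at their own pace and stop on an object; the grip force is fixed at half the most. Time passes only in rows, so rows that repeat a pose let the fingers close. It gives the time, the measured TCP pose, the force, the opening and the grip force at its end, in the units of the state.
- ctrl.read_state(): the state, without advancing time (a new reading comes with each control period).
- ctrl.get_image(name): name is "side" or "top"; returns a dict with "pixels" (400x640x3 uint8, red, green, blue), "fx", "fy", "cx", "cy" (pixels), "extrinsics" (4x4, takes a point from camera to world coordinates). Camera axes: x right, y up, looking along -z (the intrinsics and any distortion apply to the point x, -y, -z); pixel columns grow to the right and rows downward; lengths in mm; the calibration is good to about 2 mm. A picture is of the moment at which its call begins. There is no depth.
- ctrl.finish_job(): hands the job in; it is judged then, once.
The state is a dict: "clock": time; "qpos": joint angles; "qd": joint speeds; "tau": joint torques, N m; "eef_pos": TCP position; "tool_rot": TCP orientation; "force": force on the tool from outside, world axes, zero at the start; "torque": the same for the moment, N m; "width": finger opening in mm; "gripper_force": force on a finger pad.
Only numpy, scipy, OpenCV 4.12 (cv2) and the standard library are available. Lean on these libraries where they do the work, as an engineer would, in place of code of your own. Each camera call takes 0.05 s, during which the arm holds its last target. There are 200 camera calls.

## Working session

There is one attempt and no reset: what is moved stays moved. The work goes in short steps, Python scripts to look and compute and a tool call to move; the robot and the scene stay as the last step left them, time stands still between calls to the robot, and variables do not carry over. Pictures are saved under pics/ and viewed, at most 10 in all, crops included, and the job is handed in when it is done.

Besides the shell and the picture viewer there is one more tool, called after ">>>" by a JSON object that holds its "name" and its "arguments", one argument or row to a line. send_rows: Moves the arm, as the interface text tells. Its arguments: {"type":"object","properties":{"rows":{"type":"array","items":{"type":"array","items":{"type":"array","items":{"type":"number"}}}},"grip":{"type":"number"}},"required":["rows"]}

```bash
mkdir -p pics; cat > h.py <<'E'
import numpy as np, cv2
from cell import ctrl
def shot(n,f=None):
    d=ctrl.get_image(n)
    if f: cv2.imwrite('pics/'+f,d['pixels'][:,:,::-1])
    return d
def ray(d,u,v):
    E=np.array(d['extrinsics']); p=np.array([(u-d['cx'])/d['fx'],-(v-d['cy'])/d['fy'],-1.])
    return E[:3,3],E[:3,:3]@p
def onz(d,u,v,z):
    o,r=ray(d,u,v); return o+r*(z-o[2])/r[2]
def proj(d,P):
    E=np.array(d['extrinsics']); q=E[:3,:3].T@(np.array(P,float)-E[:3,3])
    return d['cx']-d['fx']*q[0]/q[2], d['cy']+d['fy']*q[1]/q[2]
E
python3 - <<'E'
from h import *
for n in('top','side'):
    d=shot(n,n+'0.png'); print(n,{k:v for k,v in d.items() if k!='pixels'})
s=ctrl.read_state(); print(s)
E
```

```text
top {'fx': 417.22160510844395, 'fy': 417.22160510844395, 'cx': 323.8686716177848, 'cy': 199.2156736629895, 'extrinsics': array([[-2.38361156e-02,  9.81304400e-01, -1.90980403e-01,
         4.15372556e+02],
       [-9.99699813e-01, -2.23137048e-02,  1.01184391e-02,
         7.21491535e+01],
       [ 5.66778848e-03,  1.91164258e-01,  9.81541697e-01,
         9.12753111e+02],
       [ 0.00000000e+00,  0.00000000e+00,  0.00000000e+00,
         1.00000000e+00]])}
side {'fx': 453.419151807626, 'fy': 453.419151807626, 'cx': 322.0695008970876, 'cy': 198.07515664202936, 'extrinsics': array([[ 6.10137491e-01,  6.60508741e-01, -4.37561933e-01,
         1.79286124e+02],
       [-7.92283782e-01,  5.11652800e-01, -3.32412125e-01,
        -2.28957079e+02],
       [ 4.31867407e-03,  5.49490323e-01,  8.35488919e-01,
         8.50115302e+02],
       [ 0.00000000e+00,  0.00000000e+00,  0.00000000e+00,
         1.00000000e+00]])}
{'clock': 0.1, 'qpos': array([ 1.19116122,  0.62923793,  0.03842164,  1.518273  , -0.02698334,
        0.99630841, -0.01996319]), 'qd': array([ 5.94921199e-04, -3.59812000e-04, -3.90873433e-03, -1.72501541e-03,
        2.15214688e-03,  3.59016285e-05,  7.86466797e-04]), 'tau': array([ 2.92120632e-03, -5.64533830e+01,  1.23047076e+00, -1.93974191e+01,
        1.12980188e-02,  5.45478018e-03,  3.49676350e-05]), 'eef_pos': array([ 200.5630359 , -617.82027355,  303.08910106]), 'tool_rot': array([-3.13988331e+00,  1.69178499e-05,  3.13899579e-01]), 'force': array([-0.06238422, -0.14866583, -0.77348957]), 'torque': array([ 0.03368037, -0.03489123,  0.01490289]), 'gripper_force': 0.0, 'width': 85.28930186051988}
```

View pics/top0.png

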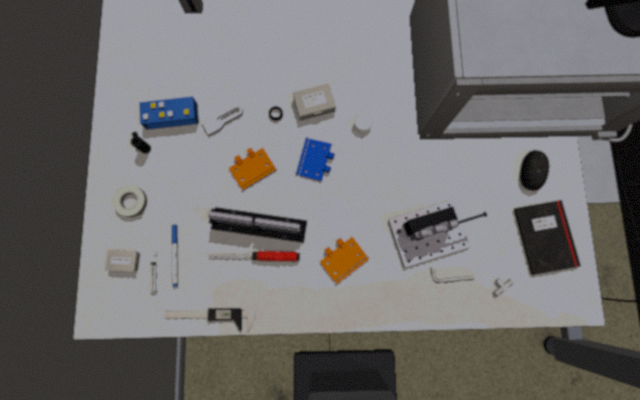

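View pics/side0.png

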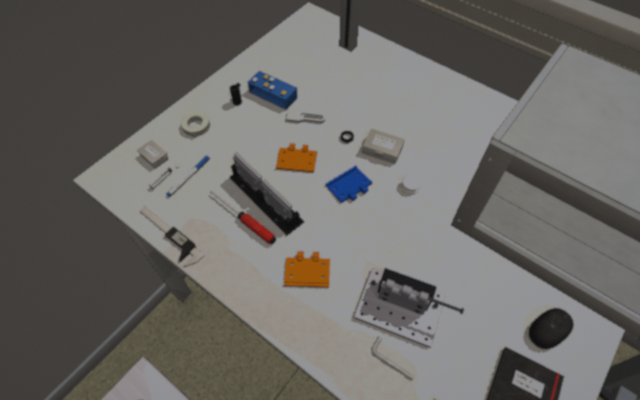

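The top view shows the rack at about (258,224) with two grey plates, and the fixture at about (430,235) with its pin pointing to the right (-y) and its black block behind the knuckles (+x). The side view shows the rack at (265,190) and the fixture at (400,305). I'll zoom in on both.

```bash
python3 - <<'E'
import cv2, numpy as np
t=cv2.imread('pics/top0.png');s=cv2.imread('pics/side0.png')
def c(i,x0,y0,w,h): return cv2.convertScaleAbs(cv2.resize(i[y0:y0+h,x0:x0+w],(400,300),interpolation=cv2.INTER_CUBIC),alpha=1.5,beta=20)
# top rack 120x90, side rack, top fix, side fix
cv2.imwrite('pics/z.png',np.vstack([np.hstack([c(t,200,180,120,90),c(s,210,140,120,90)]),np.hstack([c(t,380,190,120,90),c(s,350,255,120,90)])]))
E
```

```text
(no output)
```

View pics/z.png

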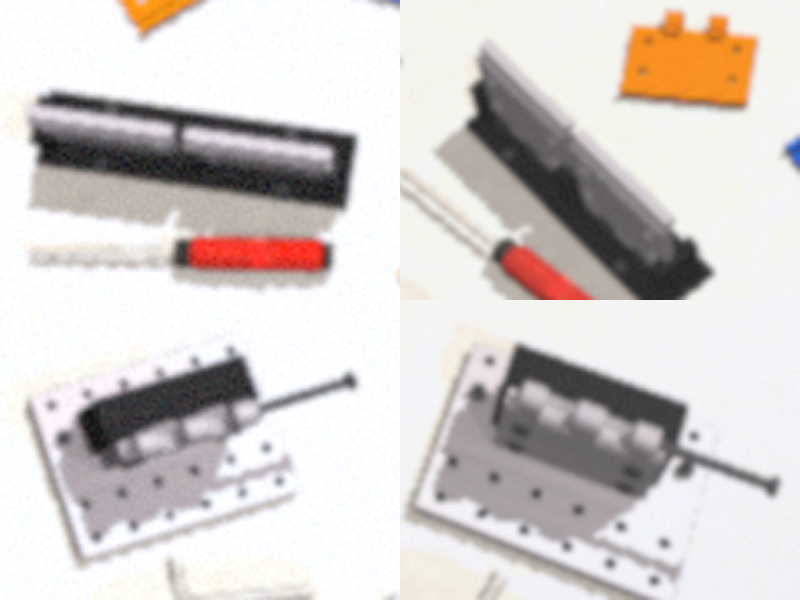

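The zoomed views show plate tops along the rack. In the side view at about (225–300,155–225), the front plate faces run down to knuckles in shadow. The fixture's three knuckles are bright, with the pin to the right. I'll boost the dark range to tell the bays apart.

```bash
python3 - <<'E'
from h import *
# average frames to cut noise
a=np.mean([ctrl.get_image('side')['pixels'].astype(float) for _ in range(6)],0)[:,:,::-1]
np.save('sideavg.npy',a)
c=a[145:235,220:310]; c=cv2.resize(c,(600,600),interpolation=cv2.INTER_CUBIC)
cv2.imwrite('pics/z2.png',np.clip((c-10)*2.0,0,255).astype(np.uint8))
E
```

```text
(no output)
```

View pics/z2.png

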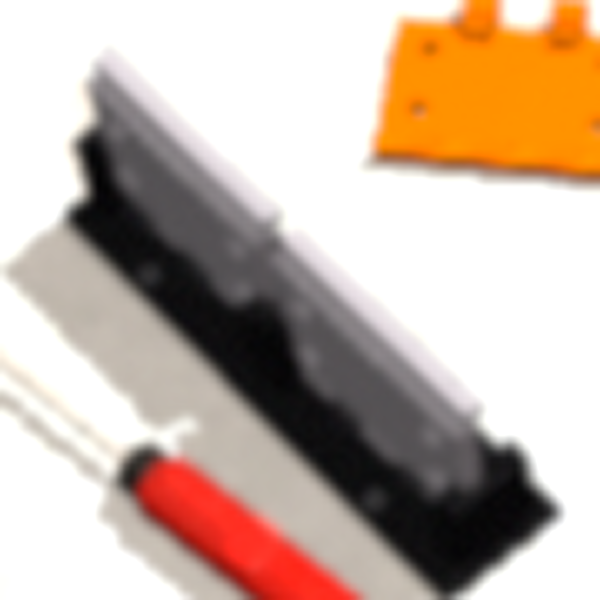

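```bash
python3 - <<'E'
from h import *
ds=shot('side');T=[shot('top') for _ in range(6)];dt=T[0]
ta=np.mean([d['pixels'].astype(float) for d in T],0)[:,:,::-1]; np.save('topavg.npy',ta); sa=np.load('sideavg.npy')
z=82
print('side',[onz(ds,220+x/6.667,145+y/6.667,z)[:2].round(1) for x,y in((105,60),(270,215),(285,235),(475,410))])
print('top',[onz(dt,200+x/3.333,180+y/3.333,z)[:2].round(1) for x,y in((35,118),(172,130),(185,138),(332,155))])
print('fix side',[onz(ds,350+x/3.333,255+y/3.333,93)[:2].round(1) for x,y in((135,90),(250,140))],'pinhead',onz(ds,350+375/3.333,255+187/3.333,85)[:2])
print('fix top pinhead',onz(dt,380+348/3.333,190+80/3.333,85)[:2], onz(dt,380+260/3.333,190+108/3.333,85)[:2])
# rectify the z=82 plane and the z=93 region from both views: 0.5 mm/px
def rect(d,img,C,e1,e2,w,h,s):
    g=np.mgrid[0:h*s,0:w*s]; P=np.array(C)+((g[1]/s-w/2)[...,None])*np.array(e1)+((h/2-g[0]/s)[...,None])*np.array(e2)
    E=np.array(d['extrinsics']); q=(P-E[:3,3])@E[:3,:3]
    u=d['cx']-d['fx']*q[...,0]/q[...,2]; v=d['cy']+d['fy']*q[...,1]/q[...,2]
    return cv2.remap(img.astype(np.float32),u.astype(np.float32),v.astype(np.float32),cv2.INTER_CUBIC)
p=[onz(ds,220+x/6.667,145+y/6.667,z) for x,y in((105,60),(475,410))]
e=(p[1]-p[0]); e/=np.linalg.norm(e); c=(p[0]+p[1])/2; n=np.array([e[1],-e[0],0])
if n[0]>0:n=-n   # toward robot
C=c+n*4; C[2]=50
a=rect(ds,sa,C,e,[0,0,1],220,90,3)
b=rect(dt,ta,[c[0],c[1],82],e,-n,220,60,3)
cv2.imwrite('pics/z3.png',np.clip(np.vstack([(a-10)*2.2,b*1.3]),0,255).astype(np.uint8)); print(c,e)
E
```

```text
side [array([557.6, 294. ]), array([544. , 210.1]), array([541.2, 201.3]), array([527.8, 113.1])]
top [array([549.1, 292.2]), array([539.8, 209.6]), array([534.8, 201.8]), array([522.5, 113.5])]
fix side [array([ 508.6, -133.5]), array([ 522. , -196.5])] pinhead [ 543.19150608 -260.89420946]
fix top pinhead [ 538.78832126 -258.57062233] [ 523.00985677 -203.91313266]
[542.69538195 203.54478263  82.        ] [-0.16284138 -0.98665226  0.        ]
```

View pics/z3.png

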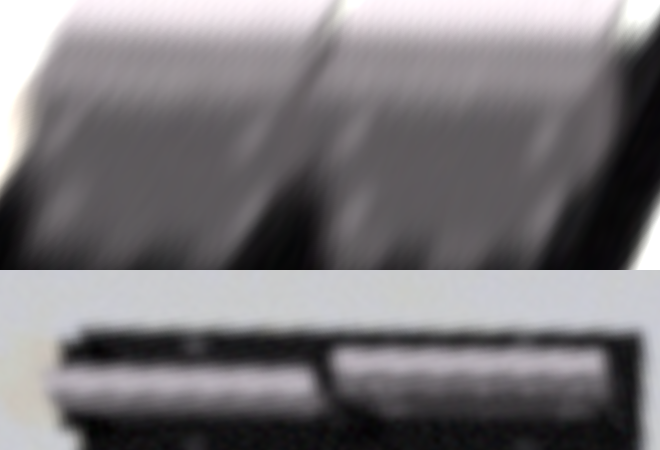

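```bash
cat >> h.py <<'E'
def rect(d,img,C,e1,e2,w,h,s):
    g=np.mgrid[0:int(h*s),0:int(w*s)]; P=np.array(C)+((g[1]/s-w/2)[...,None])*np.array(e1)+((h/2-g[0]/s)[...,None])*np.array(e2)
    E=np.array(d['extrinsics']); q=(P-E[:3,3])@E[:3,:3]
    u=d['cx']-d['fx']*q[...,0]/q[...,2]; v=d['cy']+d['fy']*q[...,1]/q[...,2]
    return cv2.remap(img.astype(np.float32),u.astype(np.float32),v.astype(np.float32),cv2.INTER_CUBIC)
E
python3 - <<'E'
from h import *
ds=shot('side');dt=shot('top');sa=np.load('sideavg.npy');ta=np.load('topavg.npy')
e=np.array([-.155,-.988,0]);e/=np.linalg.norm(e);f=np.array([-e[1],e[0],0]) # f away from robot
rows=[]
for d,a in((dt,ta),(ds,sa)):
    for C in((547,251,82),(528,158,82)):
        r=rect(d,a,C,e,f,130,40,4); rows.append(r)
        for off in(-30,0,30):
            x=int((65+off)*4); print(C,off,'f from +20:',r[::6,x-20:x+20].mean((1,2)).round().astype(int))
ax=rows
cv2.imwrite('pics/z4.png',np.clip(np.vstack([np.hstack(rows[:2]),np.hstack(rows[2:])])[:, ::1]*1.3,0,255).astype(np.uint8)[:, :])
im=cv2.imread('pics/z4.png');im=cv2.resize(im,(800,246));
# knuckle profiles along front line for both plates, side view
for C in((545,251),(527,158)):
    for z in(10,14,18):
        p=[]
        for y in range(-40,41,4):
            P=np.array([C[0],C[1],z])+e*y-f*8
            u,v=proj(ds,P); p.append(cv2.getRectSubPix(sa.astype(np.float32),(1,1),(u,v)).mean())
        print(C,z,np.round(p).astype(int))
g=[rect(ds,sa,np.array([C[0],C[1],25])-f*7,e,[0,0,1],100,50,4) for C in((545,251),(527,158))]
g=np.clip((np.hstack(g)-15)*2.5,0,255)
cv2.imwrite('pics/z4.png',np.vstack([im,g.astype(np.uint8)]))
E
```

```text
(547, 251, 82) -30 f from +20: [158 155 147 127  96  64  36  20  13  10  18  40  70 100 125 137 137 128
 112  95  83  71  54  33  16   8   7]
(547, 251, 82) 0 f from +20: [157 156 151 133 104  72  47  38  39  35  32  42  65  95 121 135 137 130
 114  98  85  74  59  42  28  17  14]
(547, 251, 82) 30 f from +20: [157 156 152 138 112  77  43  23  19  19  23  35  57  88 117 133 138 134
 120 103  90  79  65  49  33  21  14]
(528, 158, 82) -30 f from +20: [146 124  91  54  39  58  91 119 135 137 130 113  95  87  84  77  66  57
  50  46  38  26  15  10   9   9  11]
(528, 158, 82) 0 f from +20: [149 130 100  62  40  51  83 114 133 138 134 120 100  87  81  73  62  51
  46  43  39  32  24  17  14  13  14]
(528, 158, 82) 30 f from +20: [152 137 110  72  43  46  75 107 130 139 137 125 107  90  80  75  67  58
  53  51  48  41  29  19  14  12  13]
(547, 251, 82) -30 f from +20: [149 148 148 148 148 147 144 139 132 127 125 121 110  93  80  76  76  73
  66  64  73  88 103 113 117 119 122]
(547, 251, 82) 0 f from +20: [148 148 148 148 148 148 147 143 137 130 126 122 115 101  85  76  76  76
  70  62  
[... 365 characters left out ...]
133 128 125 121 111  95  81  77  77  74  67  59
  54  52  52  52  52  54  55  56  56]
(528, 158, 82) 30 f from +20: [148 149 149 149 147 143 135 128 124 122 115 100  83  76  76  74  67  59
  54  52  52  52  52  52  52  52  54]
(545, 251) 10 [17 16 16 17 18 21 23 20 18 17 18 16 17 17 17 17 16 16 15 15 14]
(545, 251) 14 [16 17 17 17 17 18 20 19 18 18 18 17 17 17 16 17 17 16 14 15 14]
(545, 251) 18 [15 18 18 18 17 18 18 19 18 18 19 19 19 18 17 18 17 16 15 14 14]
(527, 158) 10 [17 17 18 18 18 17 18 17 17 18 17 20 28 25 18 18 18 17 17 16 16]
(527, 158) 14 [16 17 18 17 18 17 17 17 17 18 17 17 22 24 19 17 18 17 17 16 15]
(527, 158) 18 [14 17 18 17 17 17 17 18 17 18 17 17 18 20 19 17 17 17 17 15 15]
```

View pics/z4.png

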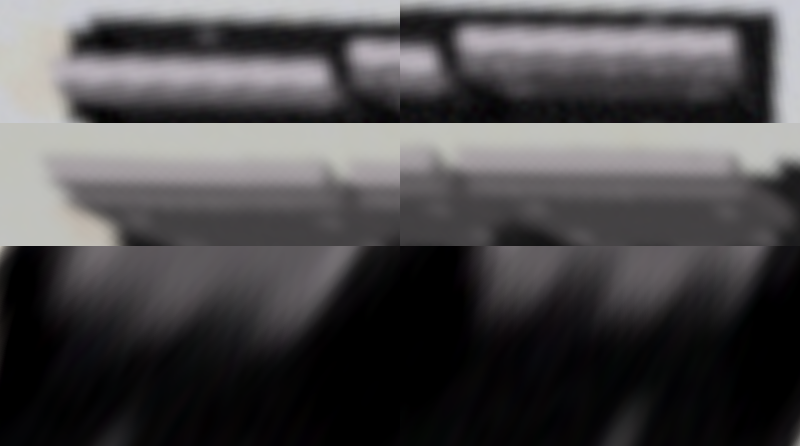

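```bash
python3 - <<'E'
from h import *
ta=np.load('topavg.npy').mean(2);t0=cv2.imread('pics/top0.png').mean(2)
for x in(215,230,245,262,280,295):
    print(x,'rows205..244',ta[205:244,x-1:x+2].mean(1).round().astype(int)); 
print(np.abs(ta-t0)[205:245,205:310].mean())
sa=np.load('sideavg.npy').mean(2)
d=shot('side')
dt=shot('top')
for y in(290,230,120): print(proj(dt,(550,y,82)),proj(d,(550,y,82)))
E
```

```text
215 rows205..244 [155 141 113  76  40  17  18  42  81 116 136 137 120  96  80  62  35  12
   5   5   9  12  14  24  51  81 102 109 110 110 109 109 110 110 110 109
 108 109 114]
230 rows205..244 [157 157 153 133  91  47  27  27  27  40  73 110 133 135 120  97  81  67
  44  24  15  17  25  29  31  31  48  78 101 109 109 108 108 109 110 110
 110 110 110]
245 rows205..244 [156 157 157 157 154 136  99  54  24  19  21  33  64 104 131 137 125 104
  87  72  50  30  15  14  14  15  15  17  41  75 100 108 109 108 108 109
 109 109 108]
262 rows205..244 [157 156 157 157 158 158 157 150 124  77  37  56  99 130 137 123  98  88
  83  70  59  50  44  30  16  11  12  13  12  13  30  58  87 102 106 107
 108 108 108]
280 rows205..244 [158 157 157 157 157 158 158 157 157 155 142 108  62  43  78 116 135 136
 120  93  82  75  57  46  44  39  26  16  15  13  13  16  18  37  70  96
 107 110 110]
295 rows205..244 [158 158 158 158 158 157 158 158 157 158 158 157 147 119  71  40  67 108
 133 138 120  94  83  78  64  54  50  42  28  16  14  13  15  16  15  33
  66  94 108]
8.768690476190477
(np.float64(211.62016397628648), np.float64(214.91178540091232)) (np.float64(234.63695287749613), np.float64(157.06711537167567))
(np.float64(241.51051239160483), np.float64(214.2350819043056)) (np.float64(255.34773415544672), np.float64(170.76429683513436))
(np.float64(296.1973544959278), np.float64(212.99699739768906)) (np.float64(295.64985619263075), np.float64(197.4183120312424))
```

```bash
python3 - <<'E'
from h import *
ds=shot('side');dt=shot('top');sa=np.load('sideavg.npy').astype(np.float32).mean(2);ta=np.load('topavg.npy').astype(np.float32).mean(2)
def samp(a,p): return cv2.remap(a,p[:,0].astype(np.float32)[None],p[:,1].astype(np.float32)[None],cv2.INTER_LINEAR)[0]
def prof(a,p,q,ext=5):
    p=np.array(p,float);q=np.array(q,float);L=np.linalg.norm(q-p);t=(q-p)/L
    s=np.arange(-ext,ext+.1,.5)
    A=p+s[:,None]*t; B=q+s[:,None]*t
    print('start',p,samp(a,A).round().astype(int)); print('end  ',q,samp(a,B).round().astype(int))
# top, strips: line through measured centres
print('TOP L');prof(ta,(210,214.8),(251,220.6))
print('TOP R');prof(ta,(255,217.7),(300,224.5))
# side strips: find centre rows at columns
for x in(240,248,256,268,276,286):
    print(x,sa[int(154+(x-236)*.93)-8:int(154+(x-236)*.93)+10,x].round().astype(int),int(154+(x-236)*.93)-8)
E
```

```text
TOP L
start [210.  214.8] [151 150 149 147 144 142 139 138 136 135 135 135 136 137 137 137 137 137
 138 137 137]
end   [251.  220.6] [138 138 138 138 139 138 137 132 128 113  99  80  61  47  34  35  36  46
  57  66  74]
TOP R
start [255.  217.7] [ 39  37  34  31  26  23  22  32  41  59  78  97 114 124 133 136 138 137
 136 136 135]
end   [300.  224.5] [137 137 137 138 137 134 129 116 103  84  65  49  32  26  19  17  15  17
  19  33  49]
240 [149 148 148 147 146 141 134 129 125 122 111  94  80  76  77  72  62  55] 149
248 [148 148 148 148 147 143 136 129 124 119 108  90  78  76  75  69  59  53] 157
256 [148 148 148 148 147 143 138 131 126 122 115 100  84  77  76  72  66  62] 164
268 [148 148 148 148 148 146 142 135 129 124 119 107  89  77  76  75  68  60] 175
276 [148 149 149 148 147 143 136 130 126 123 116 101  85  78  78  77  69  59] 183
286 [148 148 148 148 148 146 142 135 128 124 121 111  94  79  75  76  72  65] 192
```

```bash
python3 - <<'E'
from h import *
t0=cv2.imread('pics/top0.png').astype(float);s0=cv2.imread('pics/side0.png').astype(float)
T=[shot('top') for _ in range(5)];S=[shot('side') for _ in range(5)]
ta=np.mean([d['pixels'].astype(float) for d in T],0)[:,:,::-1];sa=np.mean([d['pixels'].astype(float) for d in S],0)[:,:,::-1]
old=np.load('topavg.npy')
for x in(230,280): print(x,[a[205:232,x-1:x+2].mean((1,2)).round().astype(int) for a in(t0,old,ta)])
so=np.load('sideavg.npy')
for x in(248,276): r=int(154+(x-236)*.93)-8; print(x,[a[r:r+18,x].mean(1).round().astype(int) for a in(s0,so,sa)])
np.save('topavg.npy',ta);np.save('sideavg.npy',sa)
print(ctrl.read_state()['clock'])
im=np.hstack([cv2.resize(a[y:y+90,x:x+90],(400,400),interpolation=cv2.INTER_CUBIC) for a,x,y in((sa,215,145),(ta,215,180))])
cv2.imwrite('pics/z5.png',np.clip((im-10)*1.9,0,255).astype(np.uint8))
E
```

```text
230 [array([157, 156, 155, 132,  93,  48,  29,  32,  54,  97, 128, 137, 125,
       104,  84,  76,  62,  45,  36,  25,  16,  16,  20,  29,  27,  34,
        49]), array([157, 157, 153, 133,  91,  47,  27,  27,  27,  40,  73, 110, 133,
       135, 120,  97,  81,  67,  44,  24,  15,  17,  25,  29,  31,  31,
        48]), array([157, 157, 153, 133,  91,  48,  27,  25,  26,  32,  63, 104, 131,
       138, 124, 101,  85,  71,  47,  25,  16,  17,  23,  28,  29,  30,
        48])]
280 [array([158, 157, 156, 158, 157, 158, 158, 158, 158, 155, 141, 110,  64,
        28,  24,  48,  91, 126, 138, 135, 119,  95,  81,  66,  48,  39,
        27]), array([158, 157, 157, 157, 157, 158, 158, 157, 157, 155, 142, 108,  62,
        43,  78, 116, 135, 136, 120,  93,  82,  75,  57,  46,  44,  39,
        26]), array([158, 157, 157, 157, 158, 158, 158, 158, 158, 155, 142, 109,  61,
        44,  79, 116, 135, 136, 120,  93,  83,  76,  58,  47,  44,  40,
        27])]
248 [array([149, 148, 148, 148, 146, 142, 136, 128, 125, 119, 108,  89,  78,
        75,  76,  68,  59,  54]), array([148, 148, 148, 148, 147, 143, 136, 129, 124, 119, 108,  90,  78,
        76,  75,  69,  59,  53]), array([148, 148, 148, 148, 148, 148, 146, 143, 135, 129, 124, 120, 110,
        92,  79,  76,  74,  67])]
276 [array([148, 149, 149, 148, 148, 147, 143, 135, 127, 124, 118, 105,  88,
        77,  78,  78,  72,  62]), array([148, 149, 149, 148, 147, 143, 136, 130, 126, 123, 116, 101,  85,
        78,  78,  77,  69,  59]), array([148, 148, 147, 143, 137, 131, 127, 123, 114,  97,  82,  76,  76,
        75,  69,  62,  56,  54])]
1.55
```

View pics/z5.png

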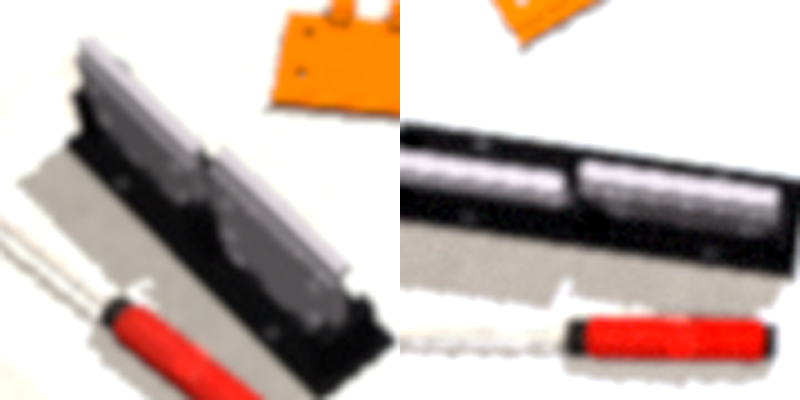

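The leaves have tipped in their slots since the first shots: left leans toward the robot, right away from it. In the side crop the left plate's lower outline seems to have two bumps, around (125,150) and (180,195), and the right one three. I'll check this with profiles and compute the leaf pose.

```bash
python3 - <<'E'
from h import *
ds=shot('side');dt=shot('top');sa=np.load('sideavg.npy').astype(np.float32).mean(2);ta=np.load('topavg.npy').astype(np.float32).mean(2)
e=np.array([-.155,-.988,0]);e/=np.linalg.norm(e);f=np.array([-e[1],e[0],0])
for C in((543,251,82),(534,158,82)):
    for d,a,nm in((dt,ta,'top'),(ds,sa,'side')):
        r=rect(d,a,C,e,f,130,40,4)
        for off in(-30,0,30):
            x=int((65+off)*4); p=r[:,x-16:x+16].mean(1); g=np.gradient(cv2.GaussianBlur(p[:,None],(1,9),0)[:,0])
            i=np.argsort(g)[:1]; print(nm,C,off,'max neg grad at f=',20-i/4, 'max pos',20-np.argmax(g[20:])/4-5)
        m=r[60:100].mean(0) if nm=='top' else r[int((20-4)*4):int((20)*4)].mean(0)
        print('  along e, each 2.5 mm from -65:',m[::10].round().astype(int))
# outline darkness below the plate in side view: shift v down from near edge
for C,sl in(((543,251,82),0),((534,158,82),0)):
    print(C)
    for dv in range(14,40,2):
        p=[]
        for y in range(-44,45,4):
            u,v=proj(ds,np.array(C,float)+e*y); p.append(cv2.getRectSubPix(sa,(1,1),(u,v+dv))[0,0])
        print(dv,np.round(p).astype(int))
E
```

```text
top (543, 251, 82) -30 max neg grad at f= [16.5] max pos 6.0
top (543, 251, 82) 0 max neg grad at f= [18.] max pos 4.25
top (543, 251, 82) 30 max neg grad at f= [16.25] max pos 4.0
  along e, each 2.5 mm from -65: [154 154 153 152 152 151 147 139 128 121 123 126 125 121 118 120 124 126
 123 119 118 121 123 123 121 118 118 122 123 121 118 116 119 124 123 120
 116 117 122 123 123 118  97  58  33  45  73  88  91  89  91  95]
side (543, 251, 82) -30 max neg grad at f= [1.5] max pos -10.25
side (543, 251, 82) 0 max neg grad at f= [0.75] max pos -15.0
side (543, 251, 82) 30 max neg grad at f= [0.25] max pos -12.5
  along e, each 2.5 mm from -65: [148 148 148 148 148 144 133 120 110 105 103 104 105 106 106 106 106 106
 106 106 107 108 108 108 109 110 111 110 111 111 112 112 113 113 114 114
 114 114 115 115 115 110  93  72  59  51  52  65  74  75  76  77]
top (534, 158, 82) -30 max neg grad at f= [10.75] max pos 5.25
top (534, 158, 82) 0 max neg grad at f= [10.5] max pos 5.0
top (534, 158, 82) 30 max neg grad at f= [10.5] max pos 4.75
  along e, each 2.5 mm from -65: [ 65  67  68  66  60  44
[... 2136 characters left out ...]
8 20 23 19 17 18 17 17 15 14 14 18 33]
26 [17 17 18 17 18 18 17 18 17 18 25 33 24 18 18 18 18 18 16 16 19 26 88]
28 [ 20  19  18  18  17  18  18  18  19  25  34  27  18  18  16  17  17  18
  17  19  25  79 139]
30 [ 43  41  39  38  36  34  32  33  33  34  30  27  26  25  24  23  23  22
  23  28  80 141 148]
32 [ 82  82  81  80  79  78  76  73  70  69  68  65  62  61  60  59  57  55
  55  82 138 149 149]
34 [100 100 102 101 102 102 101  98  98  98  98  96  96  97  96  95  95 100
 107 138 149 149 149]
36 [102 103 104 104 105 104 104 103 103 103 103 104 105 105 104 105 122 133
 142 149 149 149 150]
38 [103 103 104 105 105 104 104 104 103 103 103 105 105 104 105 123 145 147
 149 149 149 150 150]
```

```bash
cat >> h.py <<'E'
from scipy.spatial.transform import Rotation as R
def rel(P,yaw,ref=None):
    s=ctrl.read_state(); p,r=(s['eef_pos'],s['tool_rot']) if ref is None else ref
    R0=R.from_euler('xyz',r); R1=R.from_euler('xyz',[np.pi,0,yaw])
    print('row',(R0.inv().apply(np.array(P)-p)/10).round(3),(R0.inv()*R1).as_rotvec().round(4))
E
python3 - <<'E'
from h import *
a=([200.664,-618.264,303.913],[np.pi,0,.314])
rel((430,-150,300),1.0,a); rel((547.5,253.7,230),1.405,a)
rel((547.5,253.7,230),1.405,([430,-150,300],[np.pi,0,1.0]))
E
```

```text
row [ 36.275 -37.453   0.391] [ 0.     0.    -0.686]
row [ 59.92  -72.22    7.391] [ 0.     0.    -1.091]
row [ 40.319 -11.925   7.   ] [ 0.     0.    -0.405]
```

>>> {"name": "send_rows", "arguments": {
  "rows": [
    [[36.3,-37.5,0.4,0,0,-0.686],[36.3,-37.5,0.4,0,0,-0.686],[36.3,-37.5,0.4,0,0,-0.686],[36.3,-37.5,0.4,0,0,-0.686],[36.3,-37.5,0.4,0,0,-0.686],[36.3,-37.5,0.4,0,0,-0.686],[36.3,-37.5,0.4,0,0,-0.686],[36.3,-37.5,0.4,0,0,-0.686],[36.3,-37.5,0.4,0,0,-0.686],[36.3,-37.5,0.4,0,0,-0.686]]
  ],
  "grip": 0
}}

```text
clock: 2.65
eef_pos: [421.3, -167.5, 300.5]
tool_rot: [3.14, -0.0, 0.999]
force: [1.3, -0.6, -0.4]
width: 85.5
gripper_force: 0.0
```

>>> {"name": "send_rows", "arguments": {
  "rows": [
    [[40.3,-11.9,7,0,0,-0.405],[40.3,-11.9,7,0,0,-0.405],[40.3,-11.9,7,0,0,-0.405],[40.3,-11.9,7,0,0,-0.405],[40.3,-11.9,7,0,0,-0.405],[40.3,-11.9,7,0,0,-0.405],[40.3,-11.9,7,0,0,-0.405],[40.3,-11.9,7,0,0,-0.405],[40.3,-11.9,7,0,0,-0.405],[40.3,-11.9,7,0,0,-0.405]]
  ]
}}

```text
clock: 3.65
eef_pos: [538.1, 239.7, 229.5]
tool_rot: [-3.141, -0.004, 1.411]
force: [-1.1, 0.1, 0.4]
width: 85.4
gripper_force: 0.0
```

```bash
python3 - <<'E'
from h import *
rel((547.5,253.7,230),1.405); print(ctrl.read_state()['eef_pos'])
E
```

```text
row [ 1.528  0.711 -0.043] [-0.0003 -0.0038  0.0061]
[538.05073211 239.74740985 229.51452351]
```

>>> {"name": "send_rows", "arguments": {
  "rows": [
    [[0,0,0,0,0,0],[0,0,0,0,0,0]]
  ]
}}

```text
clock: 3.85
eef_pos: [538.3, 232.4, 230.1]
tool_rot: [3.142, 0.002, 1.403]
force: [-0.2, -0.2, 0.1]
width: 85.5
gripper_force: 0.0
```

```bash
python3 - <<'E'
from h import *
rel((547.5,253.7,115),1.405); print(ctrl.read_state()['eef_pos'])
E
```

```text
row [ 2.27   0.553 11.509] [ 0.      0.0015 -0.002 ]
[538.27980096 232.41851744 230.12229629]
```

>>> {"name": "send_rows", "arguments": {
  "rows": [
    [[2.27,0.55,0,0,0,0],[2.27,0.55,3,0,0,0],[2.27,0.55,6,0,0,0],[2.27,0.55,8.5,0,0,0],[2.27,0.55,10.5,0,0,0],[2.27,0.55,11.5,0,0,0],[2.27,0.55,11.5,0,0,0],[2.27,0.55,11.5,0,0,0]]
  ]
}}

```text
clock: 4.65
eef_pos: [548.1, 255.2, 116.0]
tool_rot: [3.14, -0.001, 1.404]
force: [0.4, 0.1, -0.6]
width: 85.1
gripper_force: 0.0
```

>>> {"name": "send_rows", "arguments": {
  "rows": [
    [[0,0,0,0,0,0],[0,0,0,0,0,0],[0,0,0,0,0,0],[0,0,0,0,0,0],[0,0,0,0,0,0],[0,0,0,0,0,0],[0,0,0,0,0,0]]
  ],
  "grip": 150
}}

```text
clock: 5.35
eef_pos: [547.4, 255.6, 115.0]
tool_rot: [-3.142, 0.0, 1.405]
force: [0.0, 1.2, 0.0]
width: 35.3
gripper_force: 0.0
```

```bash
python3 - <<'E'
from h import *
s=ctrl.read_state(); print(s['eef_pos'],s['tool_rot'],s['width'],s['force'],s['torque'])
shot('side');d=shot('side');t=shot('top')
P=np.array(s['eef_pos'])
print(proj(d,P-[0,0,50]),proj(t,P))
a,b=d['pixels'][110:230,200:320,::-1],t['pixels'][160:280,190:310,::-1]
cv2.imwrite('pics/g1.png',cv2.convertScaleAbs(np.hstack([cv2.resize(i,(400,400),interpolation=cv2.INTER_CUBIC) for i in(a,b)]),alpha=1.5))
E
```

```text
[547.38072955 255.64173277 115.0317086 ] [-3.14150031e+00  8.96887591e-05  1.40482959e+00] 35.29318964708402 [0.03146072 1.20991283 0.0086335 ] [0.01672458 0.04696069 0.02251419]
(np.float64(246.6253861664261), np.float64(170.40853757996462)) (np.float64(224.9870701635794), np.float64(213.2118733750799))
```

View pics/g1.png

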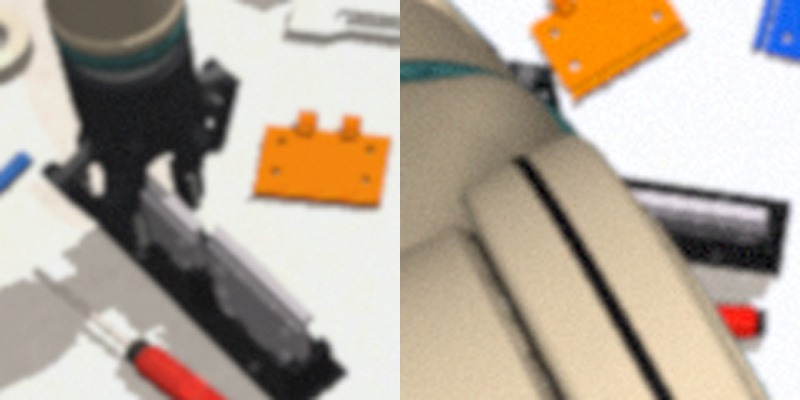

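The fingers straddle the left (two-knuckle) leaf at about (160,210) in the left half. I'll close on it.

>>> {"name": "send_rows", "arguments": {
  "rows": [
    [[0,0,0,0,0,0],[0,0,0,0,0,0],[0,0,0,0,0,0],[0,0,0,0,0,0],[0,0,0,0,0,0],[0,0,0,0,0,0],[0,0,0,0,0,0],[0,0,0,0,0,0]]
  ],
  "grip": 255
}}

```text
clock: 6.3
eef_pos: [547.9, 255.5, 115.2]
tool_rot: [3.141, -0.0, 1.404]
force: [2.8, -1.1, -0.4]
width: 7.2
gripper_force: 58.3
```

```bash
python3 - <<'E'
from h import *
s=ctrl.read_state(); print(s['eef_pos'],s['tool_rot'],s['force'],s['torque'])
E
```

```text
[547.93094008 255.47973664 115.19673666] [ 3.14068026e+00 -2.41085921e-04  1.40438897e+00] [ 2.82706336 -1.14692697 -0.4420464 ] [-0.1384416  -0.78306585 -0.06445142]
```

>>> {"name": "send_rows", "arguments": {
  "rows": [
    [[0,0,-0.5,0,0,0],[0,0,-1.2,0,0,0],[0,0,-2.5,0,0,0],[0,0,-4,0,0,0],[0,0,-6,0,0,0],[0,0,-8,0,0,0],[0,0,-10,0,0,0],[0,0,-12,0,0,0],[0,0,-12,0,0,0],[0,0,-12,0,0,0]]
  ]
}}

```text
clock: 7.3
eef_pos: [546.6, 255.9, 235.5]
tool_rot: [-3.141, -0.0, 1.406]
force: [-0.5, -0.2, -1.6]
width: 7.1
gripper_force: 59.3
```

```bash
python3 - <<'E'
from h import *
s=ctrl.read_state(); print(s['eef_pos'],s['tool_rot'],s['force'],s['torque'],s['width'])
ds=shot('side');dt=shot('top')
# fixture refinement on rack-free pictures: masks from averaged early shots
ta=np.load('topavg.npy').astype(np.float32);sa=np.load('sideavg.npy').astype(np.float32)
e=np.array([.277,-.961,0]);f=np.array([.961,.277,0]);C=np.array([509,-165,85.])
A=rect(dt,ta,C+[0,0,8],e,f,130,70,3);B=rect(ds,sa,C+[0,0,8],e,f,130,70,3)
cv2.imwrite('pics/f1.png',np.clip(np.vstack([A,B])*1.5,0,255).astype(np.uint8))
d=ds; P=s['eef_pos']-np.array([0,0,54]); print('grip px',proj(d,P))
c=ds['pixels'][60:220,180:340,::-1]; im=cv2.imread('pics/f1.png'); c=cv2.resize(c,(420,420),interpolation=cv2.INTER_CUBIC)
cv2.imwrite('pics/f1.png',np.hstack([im,cv2.convertScaleAbs(c,alpha=1.6)]))
E
```

```text
[546.5813668  255.86867005 235.47121456] [-3.14112177e+00 -6.84769776e-05  1.40558584e+00] [-0.51619901 -0.20506162 -1.62318185] [-0.04206553 -0.00119988  0.0149443 ] 7.120937550352871
grip px (np.float64(238.1816885600682), np.float64(134.60792686639502))
```

View pics/f1.png

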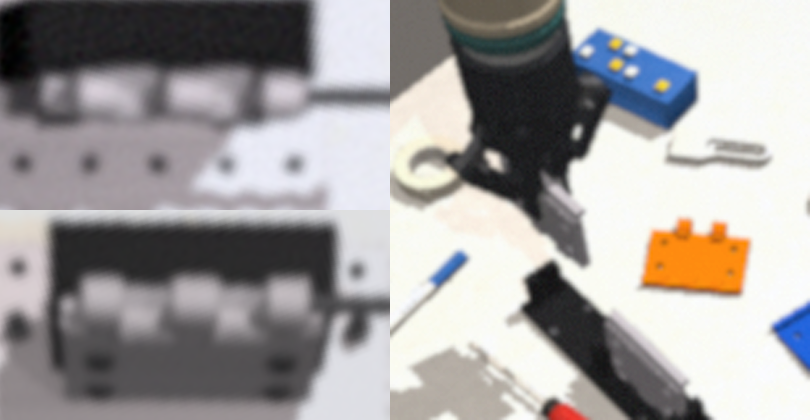

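The leaf is held and lifted clear, and the spare is still in its bay (right part, about (650,370)). In the rectified fixture views the barrel ends at x≈308 (top) and spans 82–310 (side), so my centre guess is good along the axis. Next I'll measure the pin for yaw and depth.

```bash
python3 - <<'E'
from h import *
ds=shot('side');dt=shot('top')
ta=np.load('topavg.npy').astype(np.float32);sa=np.load('sideavg.npy').astype(np.float32)
e=np.array([.277,-.961,0]);e/=np.linalg.norm(e);f=np.array([-e[1],e[0],0]);C=np.array([509,-165,85.])
for nm,d,a in(('top',dt,ta),('side',ds,sa)):
    r=rect(d,a,C+e*70,e,f,80,40,4).mean(2)   # e from 30..110
    pts=[]
    for y in range(44,96,4):
        col=r[:,int((y-30)*4)-4:int((y-30)*4)+5].mean(1); b=np.median(col); w=np.clip(b-15-col,0,None)
        i=np.argmax(w); w[:max(0,i-20)]=0; w[i+20:]=0
        pts.append((y,20-(w*np.arange(160)).sum()/w.sum()/4))
    pts=np.array(pts); print(nm,pts[:,1].round(1),np.polyfit(pts[:,0],pts[:,1],1))
    p=r[70:92].min(0); print(' along e from 86, 1mm:',r[60:100,(86-30)*4:(110-30)*4:4].min(0).round().astype(int))
    # barrel: profile along e at top of knuckles, z=93
    R2=rect(d,a,C+[0,0,8],e,f,130,40,4).mean(2)
    for k in(44,56,68,80,92): print(' f',20-k/4,R2[k-3:k+4].mean(0)[60:470:8].round().astype(int))
E
```

```text
top [3.1 3.2 3.1 3.  3.1 3.1 3.  3.  3.  2.9 3.  3.  2.9] [-0.00540289  3.4001848 ]
 along e from 86, 1mm: [ 69  68  67  67  67  68  67  66  63  60  52  45  42  46  61  78 101 119
 137 148 153 157 157 157]
 f 9.0 [ 71  87  84  74  64  71  93 110 115 115 114 113 109 106 105 102 100  96
  86  71  74  93 105 109 110 108 108 109 107 105 103  99  97  91  76  61
  69  93 105 107 108 107  96  87  97 123 146 153 153 154 154 155]
 f 6.0 [ 91 108 103  86  74  84 111 133 140 139 136 134 127 120 114 109 100  89
  77  68  82 111 130 136 137 136 134 131 124 118 111 105  98  86  71  65
  81 112 133 139 138 136 130 118 110 113 119 119 116 117 118 118]
 f 3.0 [ 91  97  86  75  70  80 107 128 135 136 135 133 131 129 124 113  96  78
  68  65  81 106 127 134 135 135 135 133 130 128 123 111  93  76  67  69
  85 113 132 137 138 137 131 113  87  74  72  70  71  71  69  70]
 f 0.0 [ 71  79  77  73  69  74  93 107 113 113 114 115 117 121 122 115  96  75
  62  60  73  94 108 113 115 115 117 119 118 121 122 111  90  72  62  60
  74  98 112 117 118 118 114 107 104 112 115 112 114 114 109 107]
 f -3.0 [ 51  55  
[... 817 characters left out ...]
5 125 118  91  59  49  48  57  78  93  95]
 f 3.0 [ 88  48  51  93 105  88  85 101 109 111 111 111 110 111 115 115 113 109
 106  98  86  88 103 111 112 113 114 114 112 112 115 115 113 108 100  89
  80  87 105 113 114 115 115 107  83  60  53  50  50  56  59  56]
 f 0.0 [ 83  45  48  80  85  75  74  80  85  87  88  89  94 108 120 122 121 118
 111  92  73  73  82  87  88  89  90  91  94 109 123 124 122 115  94  75
  69  74  86  90  91  92  93  91  87  86  73  54  72  98  99  72]
 f -3.0 [ 73  46  47  77  81  73  68  64  62  63  65  65  75  97 110 112 112 111
 101  80  65  61  62  64  65  66  66  68  77  98 112 113 113 108  91  73
  63  62  64  66  67  68  70  74  83  88  74  65 106 131 106  60]
```

```bash
python3 - <<'E'
from h import *
rel((513.3,-161.5,230),1.8466)
E
```

```text
row [-41.663   3.589   0.447] [-0.0023  0.001  -0.4416]
```

>>> {"name": "send_rows", "arguments": {
  "rows": [
    [[-4,0.3,0,0,0,-0.05],[-8,0.7,0,0,0,-0.1],[-12,1,0.1,0,0,-0.15],[-16,1.4,0.2,0,0,-0.2],[-20,1.7,0.2,0,0,-0.25],[-24,2.1,0.3,0,0,-0.3],[-28,2.4,0.3,0,0,-0.34],[-32,2.8,0.4,0,0,-0.38],[-36,3.1,0.4,0,0,-0.42],[-39,3.4,0.4,0,0,-0.44]]
  ]
}}

```text
clock: 8.5
eef_pos: [515.4, -137.7, 230.2]
tool_rot: [-3.139, -0.0, 1.844]
force: [0.3, 0.1, -2.0]
width: 7.1
gripper_force: 59.2
```

>>> {"name": "send_rows", "arguments": {
  "rows": [
    [[-1.5,0.1,0,0,0,0],[-2,0.1,0,0,0,0],[-2,0.1,0,0,0,0],[-2,0.1,0,0,0,0],[-2,0.1,0,0,0,0]]
  ]
}}

```text
clock: 9.0
eef_pos: [523.1, -151.6, 231.1]
tool_rot: [3.141, -0.001, 1.848]
force: [-0.2, 0.1, -1.5]
width: 7.3
gripper_force: 59.2
```

```bash
python3 - <<'E'
from h import *
rel((513.3,-161.5,214),1.8466); s=ctrl.read_state(); print(s['eef_pos'],s['tool_rot'],s['force'],s['torque'])
E
```

```text
row [-0.69  -1.216  1.712] [ 0.0003 -0.0009  0.0011]
[ 523.11037264 -151.55659814  231.13209643] [ 3.14132830e+00 -8.54288329e-04  1.84773978e+00] [-0.16346728  0.05225064 -1.47426107] [ 0.01480716  0.01168775 -0.00669077]
```

>>> {"name": "send_rows", "arguments": {
  "rows": [
    [[-0.69,-1.22,1,0,0,0],[-0.69,-1.22,1.7,0,0,0],[-0.69,-1.22,1.7,0,0,0],[-0.69,-1.22,1.7,0,0,0],[-0.69,-1.22,1.7,0,0,0]]
  ]
}}

```text
clock: 9.5
eef_pos: [513.7, -162.8, 214.4]
tool_rot: [3.141, 0.0, 1.846]
force: [0.4, -0.0, -1.5]
width: 7.5
gripper_force: 59.2
```

```bash
python3 - <<'E'
from h import *
s=ctrl.read_state(); print(s['eef_pos'],s['tool_rot'])
S=[shot('side') for _ in range(5)];d=S[0]
a=np.mean([x['pixels'].astype(np.float32) for x in S],0)[:,:,::-1].copy(); np.save('hov.npy',a)
e=np.array([.2723,-.9622,0]);f=np.array([.9622,.2723,0]);P=np.array(s['eef_pos'])
o=P-[0,0,99.2]+e*1.9
g=rect(d,a,o-f*4+[0,0,15],e,[0,0,1],130,90,3)   # front face plane, 0 = predicted leaf centre
c=cv2.resize(a[215:335,330:470],(410,352),interpolation=cv2.INTER_CUBIC)
H=max(g.shape[0],c.shape[0]); pad=lambda i:np.vstack([i,np.zeros((H-i.shape[0],i.shape[1],3),np.float32)])
cv2.imwrite('pics/h1.png',np.clip(np.hstack([pad(g),pad(c)])*1.6,0,255).astype(np.uint8))
E
```

```text
[ 513.67687455 -162.83263129  214.43362491] [3.14052457e+00 8.21188256e-06 1.84576969e+00]
```

View pics/h1.png

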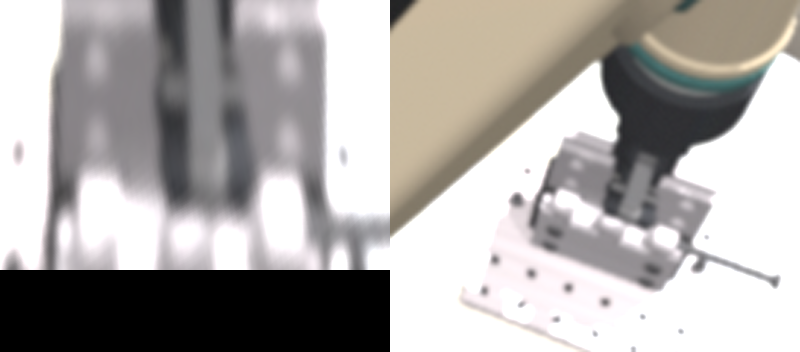

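The leaf hovers over the barrel: plate edges are at x≈60 and 325 in the rectified view, so its centre is within 1 mm of the barrel centre. I'm starting the descent.

>>> {"name": "send_rows", "arguments": {
  "rows": [
    [[0,0,0.5,0,0,0],[0,0,1.0,0,0,0],[0,0,1.3,0,0,0],[0,0,1.4,0,0,0],[0,0,1.5,0,0,0],[0,0,1.6,0,0,0],[0,0,1.6,0,0,0]]
  ]
}}

```text
clock: 10.45
eef_pos: [513.0, -163.5, 198.0]
tool_rot: [-3.142, -0.0, 1.845]
force: [1.0, 0.1, -1.4]
width: 7.3
gripper_force: 59.2
```

>>> {"name": "send_rows", "arguments": {
  "rows": [
    [[0,0,0.1,0,0,0],[0,0,0.2,0,0,0],[0,0,0.3,0,0,0],[0,0,0.3,0,0,0]]
  ]
}}

```text
clock: 10.85
eef_pos: [512.9, -163.6, 195.0]
tool_rot: [-3.141, -0.0, 1.845]
force: [-0.1, 0.6, -2.2]
width: 7.5
gripper_force: 59.2
```

>>> {"name": "send_rows", "arguments": {
  "rows": [
    [[0,0,0.1,0,0,0],[0,0,0.2,0,0,0],[0,0,0.3,0,0,0],[0,0,0.4,0,0,0],[0,0,0.5,0,0,0],[0,0,0.5,0,0,0]]
  ]
}}

```text
clock: 11.45
eef_pos: [512.9, -163.5, 189.9]
tool_rot: [-3.141, -0.0, 1.845]
force: [0.1, -1.5, -1.6]
width: 7.7
gripper_force: 59.2
```

>>> {"name": "send_rows", "arguments": {
  "rows": [
    [[0,0,0.1,0,0,0],[0,0,0.2,0,0,0],[0,0,0.3,0,0,0],[0,0,0.3,0,0,0]]
  ]
}}

```text
clock: 11.85
eef_pos: [512.9, -163.5, 186.9]
tool_rot: [-3.141, -0.0, 1.845]
force: [0.3, -0.1, -2.1]
width: 7.2
gripper_force: 59.2
```

>>> {"name": "send_rows", "arguments": {
  "rows": [
    [[0,0,0.05,0,0,0],[0,0,0.1,0,0,0],[0,0,0.1,0,0,0]]
  ]
}}

```text
clock: 12.15
eef_pos: [513.0, -163.6, 186.0]
tool_rot: [-3.142, -0.0, 1.845]
force: [-0.7, -0.0, -0.4]
width: 7.4
gripper_force: 59.2
```

>>> {"name": "send_rows", "arguments": {
  "rows": [
    [[0,0,0.05,0,0,0],[0,0,0.1,0,0,0],[0,0,0.1,0,0,0]]
  ]
}}

```text
clock: 12.45
eef_pos: [513.0, -163.6, 185.0]
tool_rot: [-3.142, -0.0, 1.845]
force: [0.0, -0.1, -1.3]
width: 7.2
gripper_force: 59.2
```

>>> {"name": "send_rows", "arguments": {
  "rows": [
    [[0,0,0.05,0,0,0],[0,0,0.1,0,0,0],[0,0,0.1,0,0,0]]
  ]
}}

```text
clock: 12.75
eef_pos: [513.4, -163.5, 184.4]
tool_rot: [3.141, 0.0, 1.845]
force: [-0.7, 0.1, 0.5]
width: 7.4
gripper_force: 59.7
```

```bash
python3 - <<'E'
from h import *
s=ctrl.read_state(); print(s['eef_pos'],s['force'],s['torque'])
E
```

```text
[ 513.41563766 -163.47783051  184.37551295] [-0.6525741   0.08067214  0.51584754] [ 0.07473191 -0.01875577  0.00384982]
```

Contact is beginning near the expected height, and x moved 0.4 mm toward the predicted axis. I'll shift a little that way and keep pressing gently.

>>> {"name": "send_rows", "arguments": {
  "rows": [
    [[0,0.05,0,0,0,0],[0,0.05,0.03,0,0,0],[0,0.05,0.05,0,0,0],[0,0.05,0.05,0,0,0]]
  ]
}}

```text
clock: 13.15
eef_pos: [513.9, -163.4, 184.0]
tool_rot: [3.141, 0.0, 1.845]
force: [0.2, 0.3, 4.2]
width: 7.5
gripper_force: 60.2
```

```bash
python3 - <<'E'
from h import *
s=ctrl.read_state(); print(s['eef_pos'],s['force'],s['torque'])
E
```

```text
[ 513.91391467 -163.3812724   183.98060039] [0.15728438 0.33524983 4.22976564] [ 0.08315537 -0.02515403  0.02237336]
```

>>> {"name": "send_rows", "arguments": {
  "rows": [
    [[0,0.06,0,0,0,0],[0,0.06,0,0,0,0],[0,0.06,0,0,0,0]]
  ]
}}

```text
clock: 13.45
eef_pos: [514.1, -163.3, 184.0]
tool_rot: [3.142, 0.0, 1.845]
force: [-0.5, -0.3, 6.1]
width: 7.5
gripper_force: 60.6
```

>>> {"name": "send_rows", "arguments": {
  "rows": [
    [[0,-0.06,0,0,0,0],[0,-0.12,0,0,0,0],[0,-0.12,0,0,0,0]]
  ]
}}

```text
clock: 13.75
eef_pos: [513.8, -163.4, 183.9]
tool_rot: [3.14, 0.0, 1.845]
force: [1.2, 0.4, 5.0]
width: 7.2
gripper_force: 59.9
```

>>> {"name": "send_rows", "arguments": {
  "rows": [
    [[0,0.04,0.02,0,0,0],[0,0.04,0.04,0,0,0],[0,0.04,0.04,0,0,0],[0,0.04,0.04,0,0,0],[0,0.04,0.04,0,0,0]]
  ]
}}

```text
clock: 14.25
eef_pos: [513.9, -163.4, 183.9]
tool_rot: [3.14, 0.001, 1.845]
force: [1.0, 0.8, 9.7]
width: 7.3
gripper_force: 61.1
```

```bash
python3 - <<'E'
from h import *
s=ctrl.read_state(); print(s['eef_pos'],s['tool_rot'],s['force'],s['torque'],s['qd'].round(4))
S=[shot('side') for _ in range(5)];d=S[0]
s=ctrl.read_state(); print(s['clock'],s['eef_pos'],s['force'])
a=np.mean([x['pixels'].astype(np.float32) for x in S],0)[:,:,::-1].copy()
e=np.array([.2723,-.9622,0]);f=np.array([.9622,.2723,0]);C=np.array([509,-165,85.])+f*5.1
# brightness along barrel at knuckle crown front, per mm e, f=-3 z=+6
for z,ff in((7,-4),(4,-7)):
    g=rect(d,a,C+[0,0,z]+f*ff,e,[0,0,1],90,2,2).mean((0,2)); print(g[::4].round().astype(int))
E
```

```text
[ 513.90169954 -163.36693976  183.9459356 ] [3.14022284e+00 7.43317531e-04 1.84495857e+00] [0.9515736  0.84015083 9.6830011 ] [ 0.16509226 -0.07378234  0.00505103] [-0.0013 -0.0005 -0.0004  0.001   0.001   0.0007  0.0001]
14.5 [ 513.87560828 -163.37474817  183.91234119] [0.45322618 1.74230792 8.77420342]
[ 54  80  84  83  84  88  92  95  93  89  87  86  86  88  87  86  86  72
  48  41  40  44  60  78  83  84  88  91  83  66  60  61  67  80  87  87
  88  94 100 102  98  93  90  89  86]
[ 76 110 116 109 100  92  91  92  94  95  98 100  98  99 101 101  97  79
  53  43  44  48  61  76  83  86  95 102  86  63  56  56  64  82  93  93
  91  92  93  95  99 110 119 118 102]
```

```bash
python3 -c "
from cell import ctrl
print(ctrl.finish_job())"
```

```text
the job is handed in; nothing more can be done
None
```

I handed the job in at about 14.5 s: the two-knuckle leaf is seated upright between the jamb knuckles and still gripped, with a gentle press of about 10 N. It stopped firmly within 0.3 mm of the expected seat height and moved only about 0.3 mm when pushed sideways, so the holes should line up; I inferred this from force and position and did not see the bores themselves.

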